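Hold the medicine cabinet's spring latch open with its key

TASK

The white steel medicine cabinet lies on its back on the worktop and its spring latch has to be held open with the key: first take the tape measure off the cabinet's door, where it covers the keyhole, and set it down on the worktop clear of the cabinet. Then draw the round-headed key out of the wooden key block, work it down past the sticky pins until it is fully home in the lock, and turn it a quarter turn clockwise (seen from above) to its stop. Finish while still gripping the key and holding it turned, so that I can lift the door; leave the other two keys and the screwdriver where they are.

Things in the scene. Friction and masses are not known exactly. Their poses are not given: they have to be found in the camera images.
- cabinet: White steel medicine cabinet, 156 mm (x, front to back) by 240 mm (y) by 56 mm high, lying on its back on the worktop, fixed; origin at the centre of its underside, z up, front edge towards -x. Its flat door is its top face, 56 mm above the worktop, hinged at the far (+x) edge, with a small green cross.
- keyhole (a point): Centre of the brass lock cylinder's face (26 mm across, in a flat steel ring), flush with the door's top, 32 mm in front of the cabinet's centre; axes as the cabinet's, z up. The keyway runs straight down and along x at rest: 14.4 mm long, 5 mm wide, with a mouth chamfered 2 mm wider all round. The hole is free to 45 mm deep.
- lock_plug (a joint): Turn of the lock cylinder, 0 at rest, 1.4 rad at its stop, growing clockwise seen from above. A spring turns it back (0.02 N m at rest to 0.08 N m at the stop) as soon as the key is let go. The key has play in the keyway, so that its head turns 0.1 to 0.25 rad further than the cylinder. The latch bolt, seen in the opening of the cabinet's front edge, draws back with it.
- key_round_head (a point): Centre of the round black head of the right key, upright in one of the block's three slots (which one varies). Head: disc 32 mm across (x, z), 9 mm thick (y: pinch here). Shoulder: 20 mm below this point, sits on the block's top, and on the cylinder's face when home. Blade below the shoulder: 12 mm (x) by 4 mm (y), 35 mm long, tapered tip, notched edges. Works either way round.
- key_square_head (a point): Centre of the square black head (31 mm wide, 32 mm high, 9 mm thick) of another key in the block; it does not work this lock. Leave it.
- key_slim_head (a point): Centre of the slim black head (17 mm wide, 32 mm high, 9 mm thick) of the third key; it does not work this lock. Leave it.
- key_block: Beech key block, 150 mm (x) by 40 mm (y) by 44 mm high, fixed on the worktop; origin at the centre of its underside. Three slots in a row along x, 44 mm apart, hold the keys upright with blades down, their shoulders on its top and their heads' width along x. Wall cupboards with bar handles hang over the worktop's rear (from x = 0.56 m, 0.5 m up): keep the arm low or drawn in.
- tape_center (a point): Centre of the yellow and black tape measure's case, standing upright on the cabinet's door over the keyhole: 50 mm thick along x (grip here), 78 mm long in y, 64 mm high; 0.15 to 0.31 kg. This point is half-way up, 32 mm over what it stands on. The worktop is bare for some 200 mm to the right (-y) of the cabinet, up to the front edge.
- screwdriver_mid (a point): Middle of a screwdriver with red handle, 199 mm long along y, 28 mm high, lying on the rear half of the cabinet's door. Leave it.
- keyway_pins (a point): Point in the keyway between its two sprung sticky pins, 5 mm below the cylinder's face (axes as the cabinet's). They stand out of the keyway's two ends and catch the blade's edges four times on the way in: pushing the key past them takes some 6 to 15 N, less if it is rocked a few degrees about its axis meanwhile.
- ward (a point): Middle of the fixed ward, a hidden steel plate 13 to 19 mm below the cylinder's face with a slot like the keyway (axes as the cabinet's). It keeps the key from turning until the key is home or within 2 to 3 mm of it; once turned, the key cannot come out.
Mind the look-alikes: they are no part of the job. Of the things like the part that bears tape_center, leave any that is pink; of the rest the larger one is meant. Leave any purple or turquoise look-alike of the part that bears key_round_head alone.

How it is judged:
By the outcome, as a careful person would: the job done as asked, in the order asked, and still so for the second after the job is handed in, while the arm keeps its last pose, push and grip.
It also fails if it takes over 61 s, if anything falls off the work surface, if the arm or the gripper's body presses on something with over 40 N, if the wrist force passes 120 N, or if a joint passes its speed limit or range.

ROBOT

A 6-joint arm with a two-finger parallel gripper is mounted at the origin on a cart in front of the work surface, level with it; the furniture and walls round the work are solid. World frame = base frame: x ahead of the robot, y to its left, z up, the work surface at z = 0. Lengths are in m, angles in rad, forces in N, time in s.
With the tool pointing down it reaches from about 0.25 to 0.775 m from the base axis. Payload 4 kg.
Tool frame: the origin (TCP) lies between the finger pads; the fingertips stand 25 mm ahead of it and the grasp point (between the pads) lies 6 mm ahead of it (robot.tip_reach is the z of the fingertips in the tool frame, in m); z points along the fingers, y is the line along which they close (so a half turn about z gives the same grasp; the last joint's range is limited). The gripper opens to 94 mm and grips with 3 to 60 N. Pads are 16 mm wide; open, the fingers measure 119 mm over their backs; the gripper's body (75 mm by 177 mm) begins 78 mm behind the grasp point.
Start: joints at [1.189, 0.087, 1.371, -0, 1.684, -0.103], TCP at [0.151, 0.529, 0.231] pointing down, gripper open.
Joint ranges: [-3.1, 3.1], [-0.76, 2.03], [0.27, 2.55], [-1.08, 4.22], [0.17, 2.65], [-2.57, 2.57]. Speed limits (rad/s): [2.79, 2.79, 3.14, 3.14, 3.14, 3.14].

INTERFACE

Orientations are given as [roll, pitch, yaw] about the fixed x, y, z axes, in that order (R = Rz(yaw) Ry(pitch) Rx(roll)).
In Python, from bench import robot gives the robot as it stands. The module is installed in compiled form; this text tells all that it offers.
- The arm moves only by the shell command python3 -m handwheel 'ROWS'. ROWS is JSON, a list of rows, each a list of 3 entries, a list of its own where there are three numbers: the turn, a rotation vector about the world's x, y, z in units of 90 degrees (1.0 is 90 degrees), then the shift along the world's x, y, z in units of 0.05 m (1.0 is 0.05 m), then the closure, from 0 (fully open) to 1 (shut). A call has 1 to 5 rows; each row shifts and turns the commanded pose from where the row before left it; what a row does not reach is not made up. A row lasts 1/10 s, in which the tool goes at most 50 mm and 8.59 degrees, less where a joint would pass 70% of its speed; a pose out of reach is approached as far as the arm can. A call with a number of a shift or a turn outside -1 to 1 is refused whole. A call with a gripper value outside its range is refused whole. The fingers move at their own pace and stop on an object; the grip force is fixed at half the most. Time passes only in rows, so rows that do not move let the fingers close. It gives the time, the measured TCP pose, the force, the opening and the grip force at its end, in the units of the state.
- robot.get_obs(): the state, without advancing time (a new reading comes with each control period).
- robot.snapshot(name): name is "scene" or "top" or "wrist"; returns (picture, depth): 400x640x3 uint8, red, green, blue; 400x640 float32, m along the optical axis (not along the pixel's ray), 0 where there is no reading.
- robot.calibration(name): a dict with "mtx" (3x3 intrinsics, pixels), "extrinsics" (4x4, takes a point from camera to world coordinates); the wrist camera has in their place "hand_eye" (4x4, takes a point from camera to tool coordinates, whose origin is the TCP and whose axes are the flange's). Camera axes: x right, y down, z forward; pixel columns grow to the right and rows downward; lengths in m; the calibration is good to about 2 mm. A picture is of the moment at which its call begins: read the wrist's pose just before it. calibration takes no time and is no camera call.
- robot.close_job(): hands the job in; it is judged then, once.
Trained networks look in the newest picture that a camera, given by its name, has taken for a name from the list of things; names that differ only in an ending like _2 or _b are one class to them, and where a whole thing is asked for, a point or a joint stands for the part that bears it (a point fixed in the world has none). Each returns a list of dicts, best first, with "p" (0 to 1); they miss things now and then, are a little off and sometimes report something else, mostly with a low value. They report only what shows in the picture. A call takes as long as a camera call. They do not tell look-alikes from the thing itself.
- robot.boxes_of(query, camera): "bbox" ([left, top, right, bottom] in pixels, round what is visible of it).
The state is a dict: "time": time; "joint_positions": joint angles; "qvel": joint speeds; "joint_torque": joint torques, N m; "tool_pos": TCP position; "ee_rot": TCP orientation; "wrist_force": force on the tool from outside, world axes, zero at the start; "wrist_torque": the same for the moment, N m; "width": finger opening in m; "finger_force": force on a finger pad.
Only numpy, scipy, OpenCV 4.12 (cv2) and the standard library are available. Lean on these libraries where they do the work, as an engineer would, in place of code of your own. Each camera call takes 0.05 s, during which the arm holds its last target. There are 200 camera calls.

## Working session

There is one attempt and no reset: what is moved stays moved. The work goes in short steps, Python scripts to look and compute and a shell command to move; the robot and the scene stay as the last step left them, time stands still between calls to the robot, and variables do not carry over. Pictures are saved under pics/ and viewed, at most 10 in all, crops included, and the job is handed in when it is done.

```bash
mkdir -p pics; cat > h.py <<'E'
import numpy as np, cv2
from bench import robot
from scipy.spatial.transform import Rotation as R
def snap(n):
    o=robot.get_obs(); im,d=robot.snapshot(n); c=robot.calibration(n)
    K=np.array(c["mtx"])
    if n=="wrist":
        T=np.eye(4); T[:3,:3]=R.from_euler('xyz',o["ee_rot"]).as_matrix(); T[:3,3]=o["tool_pos"]
        T=T@np.array(c["hand_eye"])
    else: T=np.array(c["extrinsics"])
    return im,d,K,T
def cloud(d,K,T):
    v,u=np.mgrid[:d.shape[0],:d.shape[1]]
    P=np.stack([(u-K[0,2])/K[0,0]*d,(v-K[1,2])/K[1,1]*d,d],-1)
    W=P@T[:3,:3].T+T[:3,3]; W[d==0]=np.nan
    return W
def save(n,im): cv2.imwrite(f"pics/{n}.png",im[...,::-1])
E
python3 - <<'E'
from h import *
print(robot.get_obs())
ims=[]
for n in ["scene","top"]:
    im,d,K,T=snap(n); W=cloud(d,K,T); np.save(n+".npy",W); ims.append(im); save(n+"0",im)
    for q in ["cabinet","key_round_head","key_square_head","key_slim_head","key_block","tape_center","screwdriver_mid"]:
        for r in robot.boxes_of(q,n):
            l,t,rr,b=map(int,r["bbox"]); w=W[t:b,l:rr].reshape(-1,3)
            print(n,q,round(r["p"],2),[l,t,rr,b],np.nanmedian(w,0).round(3),np.nanpercentile(w[:,2],97).round(3))
E
```

```text
{'time': 0.0, 'joint_positions': array([ 1.18888671e+00,  8.79546197e-02,  1.37225725e+00,  6.33812664e-06,
        1.68362129e+00, -1.03116452e-01]), 'qvel': array([-0.00025813,  0.00052461,  0.0004038 ,  0.00102478,  0.00021078,
       -0.00029162]), 'joint_torque': array([ 2.44512721e-04, -3.40177345e+01, -3.02427256e+01,  7.16694701e-02,
        3.28834250e-02, -1.71758115e-04]), 'tool_pos': array([0.15117931, 0.52828867, 0.22930283]), 'ee_rot': array([-3.13936470e+00, -2.36889306e-04,  2.86279993e+00]), 'wrist_force': array([-0.21260871,  0.23070453,  0.11094413]), 'wrist_torque': array([-0.04365277, -0.0319732 ,  0.0792371 ]), 'finger_force': 0.0, 'width': 0.09394794389483263}
scene cabinet 0.8 [335, 203, 471, 305] [0.481 0.05  0.048] 0.106
scene cabinet 0.73 [389, 221, 428, 268] [0.475 0.042 0.076] 0.119
scene key_round_head 0.63 [315, 207, 322, 231] [0.493 0.256 0.039] 0.069
scene key_round_head 0.51 [224, 199, 236, 225] [0.409 0.444 0.021] 0.069
scene key_round_head 0.48 [254, 203, 265, 220] [0.427 0.363 0.057] 0.079
scene key_square_head 0.6 [270, 197, 289, 212] [0.475 0.34
[... 562 characters left out ...]
.116
top key_round_head 0.64 [234, 243, 248, 254] [0.416 0.454 0.002] 0.071
top key_round_head 0.54 [274, 238, 279, 251] [0.421 0.369 0.069] 0.08
top key_round_head 0.46 [320, 208, 336, 212] [0.497 0.258 0.066] 0.071
top key_square_head 0.41 [281, 214, 288, 232] [0.468 0.353 0.064] 0.082
top key_slim_head 0.38 [285, 198, 291, 204] [0.515 0.344 0.079] 0.082
top key_block 0.82 [269, 189, 303, 259] [0.47  0.351 0.04 ] 0.079
top tape_center 0.77 [228, 182, 250, 205] [0.543 0.46  0.022] 0.047
top tape_center 0.63 [189, 228, 224, 259] [0.427 0.527 0.031] 0.064
top tape_center 0.57 [409, 198, 444, 222] [0.487 0.056 0.111] 0.121
top screwdriver_mid 0.92 [372, 160, 463, 195] [0.566 0.06  0.056] 0.083
```

```bash
python3 - <<'E'
import cv2
a=cv2.imread("pics/scene0.png")[150:330,180:500];b=cv2.imread("pics/top0.png")[130:290,170:490]
a=cv2.resize(a,None,fx=2,fy=2,interpolation=3)[:300];b=cv2.resize(b,None,fx=2,fy=2,interpolation=3)[:300]
cv2.imwrite("pics/c0.png",cv2.vconcat([a,b]))
E
```

```text
(no output)
```

View pics/c0.png

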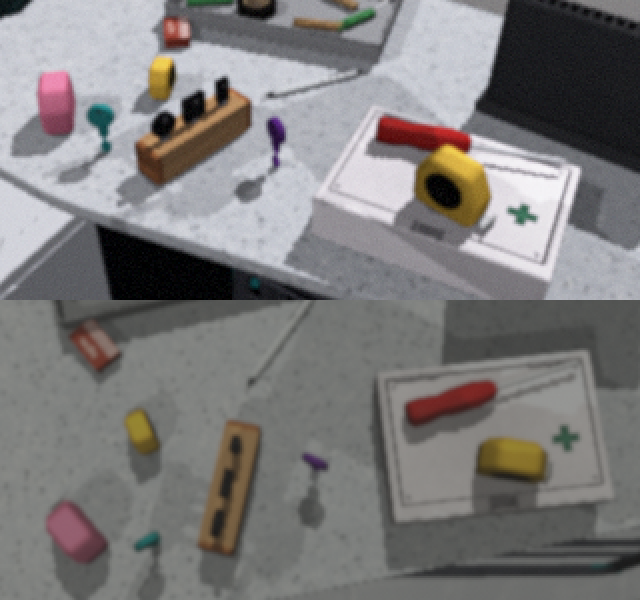

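The large yellow tape stands on the cabinet, and the round key is in the block's near slot. The teal, purple, pink and small yellow items are look-alikes. Next I'll fit the poses.

```bash
python3 - <<'E'
from h import *
W=np.load("top.npy"); S=np.load("scene.npy")
im=cv2.imread("pics/top0.png")
def rect(m,n):
    p=W[m][:,:2].astype(np.float32); r=cv2.minAreaRect(p*1000); print(n,len(p),r, p.mean(0))
z=W[...,2];x=W[...,0];y=W[...,1]
v,u=np.mgrid[:400,:640]
reg=lambda l,t,r,b:(u>=l)&(u<r)&(v>=t)&(v<b)
rect(reg(350,150,485,255)&(abs(z-.056)<.006),"cab")
rect(reg(400,190,450,230)&(z>.108),"tape")
rect(reg(262,180,310,265)&(abs(z-.043)<.006),"block")
for n,M in(("top",W),("scene",S)):
    k=(M[...,2]>.06)&(M[...,2]<.09)&(M[...,0]>.38)&(M[...,0]<.56)&(abs(M[...,1]-.35)<.05)
    p=M[k]
    o=p[np.argsort(p[:,0])]; print(n,len(o)); print(o[::max(1,len(o)//25)].round(3).tolist())
E
```

```text
cab 6671 ((523.9894409179688, 61.89032745361328), (170.2356719970703, 240.47193908691406), 5.720818996429443) [0.5208875 0.0607188]
tape 456 ((490.9608154296875, 51.827415466308594), (56.28036880493164, 36.63698959350586), 79.63558197021484) [0.49010858 0.05309688]
block 988 ((471.8904113769531, 355.1063537597656), (40.49931335449219, 150.14511108398438), 77.28433227539062) [0.47110763 0.3542781 ]
top 195
[[0.413, 0.365, 0.069], [0.416, 0.372, 0.067], [0.419, 0.362, 0.077], [0.421, 0.371, 0.077], [0.424, 0.361, 0.067], [0.427, 0.366, 0.08], [0.43, 0.369, 0.079], [0.432, 0.362, 0.078], [0.436, 0.366, 0.079], [0.438, 0.361, 0.075], [0.441, 0.365, 0.072], [0.457, 0.36, 0.06], [0.459, 0.358, 0.08], [0.462, 0.36, 0.079], [0.466, 0.356, 0.081], [0.468, 0.36, 0.08], [0.47, 0.351, 0.061], [0.473, 0.35, 0.076], [0.476, 0.352, 0.08], [0.479, 0.356, 0.079], [0.482, 0.348, 0.072], [0.485, 0.356, 0.081], [0.507, 0.345, 0.08], [0.509, 0.348, 0.078], [0.511, 0.341, 0.078], [0.515, 0.348, 0.08], [0.518, 0.346, 0.079], [0.52, 0.341, 0.079]]
scene 271
[[0.41, 0.362, 0.067], [0.414, 0.36, 0.063], [0.417, 0.362, 0.068], [0.418, 0.365, 0.074], [0.421, 0.359, 0.075], [0.424, 0.36, 0.061], [0.427, 0.358, 0.071], [0.429, 0.357, 0.073], [0.432, 0.357, 0.063], [0.436, 0.355, 0.072], [0.454, 0.355, 0.062], [0.455, 0.355, 0.079], [0.457, 0.351, 0.074], [0.459, 0.35, 0.07], [0.462, 0.351, 0.079], [0.466, 0.349, 0.074], [0.469, 0.349, 0.069], [0.472, 0.349, 0.064], [0.475, 0.35, 0.08], [0.478, 0.349, 0.078], [0.481, 0.345, 0.081], [0.484, 0.346, 0.069], [0.505, 0.346, 0.067], [0.506, 0.348, 0.068], [0.51, 0.338, 0.076], [0.513, 0.338, 0.065], [0.516, 0.337, 0.066], [0.52, 0.342, 0.079]]
```

```bash
python3 -m handwheel '[[[0,0,-0.078],[0.57,-0.8,0],0],[[0,0,-0.078],[0.57,-0.8,0],0],[[0,0,-0.078],[0.57,-0.8,0],0],[[0,0,-0.078],[0.57,-0.8,0],0],[[0,0,-0.078],[0.57,-0.8,0],0]]'
python3 -m handwheel '[[[0,0,-0.078],[0.57,-0.8,0],0],[[0,0,-0.078],[0.57,-0.8,0],0],[[0,0,-0.078],[0.57,-0.8,0],0],[[0,0,-0.078],[0.57,-0.8,0],0],[[0,0,-0.078],[0.57,-0.8,0],0]]'
python3 -m handwheel '[[[0,0,-0.078],[0.5,-0.75,0],0],[[0,0,-0.078],[0.5,-0.75,0],0],[[0,0,0],[0,0,0],0],[[0,0,0],[0,0,0],0]]'
python3 - <<'E'
from h import *
im,d,K,T=snap("wrist");W=cloud(d,K,T);np.save("w1.npy",W);save("w1",im)
print(T.round(3))
for q in["tape_center","screwdriver_mid"]:
  for r in robot.boxes_of(q,"wrist"):print(q,r)
z=W[...,2];m=(z>.112)&(z<.135)
n,l,s,c=cv2.connectedComponentsWithStats(m.astype(np.uint8))
for i in range(1,n):
    if s[i,4]>300:
        p=W[l==i][:,:2].astype(np.float32);print(s[i],cv2.minAreaRect(p*1000),p.mean(0),np.median(W[l==i][:,2]))
E
```

```text
time: 1.3
tool_pos: [0.2945, 0.3272, 0.2307]
ee_rot: [3.141, 0.0, 2.246]
wrist_force: [1.1, 1.3, -0.3]
width: 0.0939
finger_force: 0.0
time: 1.8
tool_pos: [0.4372, 0.1269, 0.2309]
ee_rot: [3.14, -0.0, 1.632]
wrist_force: [0.6, 1.4, -0.3]
width: 0.094
finger_force: 0.0
time: 2.2
tool_pos: [0.4865, 0.0532, 0.2302]
ee_rot: [-3.141, -0.0, 1.391]
wrist_force: [-0.5, 0.1, 0.5]
width: 0.0936
finger_force: 0.0
[[ 0.984 -0.172 -0.043  0.499]
 [-0.177 -0.956 -0.233  0.12 ]
 [-0.001  0.237 -0.972  0.385]
 [ 0.     0.     0.     1.   ]]
tape_center {'bbox': [303.9, 160.0, 348.1, 234.4], 'p': 0.75}
screwdriver_mid {'bbox': [346.2, 72.9, 435.3, 239.3], 'p': 0.65}
[ 583   99   57  152 3528] ((734.287841796875, 30.147930145263672), (139.1594696044922, 26.149770736694336), 76.73982238769531) [0.73373497 0.0350684 ] 0.12411033648743292
[ 308  175   39   53 1872] ((490.5897521972656, 50.67601776123047), (51.10260009765625, 35.71500015258789), 79.13849639892578) [0.49062702 0.05260687] 0.11833313218615155
```

View pics/w1.png

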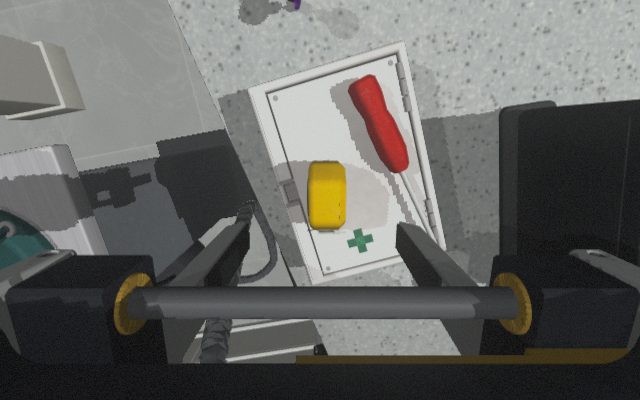

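The tape sits at (327,195), aligned with the fingers. The screwdriver is to its right and clear of them.

```bash
python3 - <<'E'
from h import *
W=np.concatenate([np.load("top.npy").reshape(-1,3),np.load("w1.npy").reshape(-1,3)])
for x in np.arange(.36,.70,.04):
    print(round(x,2),[ (lambda q:(round(float(np.median(q)),3),len(q)) if len(q) else None)(W[(abs(W[:,0]-x)<.02)&(abs(W[:,1]-y)<.02)][:,2]) for y in (-.08,-.12,-.16,-.2,-.24)])
E
python3 -m handwheel '[[[0,0,0],[0.08,0,-0.2],0.25],[[0,0,0],[0,0,-0.4],0.25],[[0,0,0],[0,0,-0.7],0.25],[[0,0,0],[0,0,-0.7],0.25],[[0,0,0],[0,0,-0.76],0.25]]'
python3 -m handwheel '[[[0,0,0],[0,0,0],0.25],[[0,0,0],[0,0,0],1],[[0,0,0],[0,0,0],1],[[0,0,0],[0,0,0],1],[[0,0,0],[0,0,0],1]]'
```

```text
0.36 [(-0.91, 82), (-0.91, 79), (-0.909, 88), (-0.906, 115), (0.226, 258)]
0.4 [(-0.808, 90), (-0.821, 104), (-0.801, 107), (-0.839, 98), (-0.866, 105)]
0.44 [(0.0, 640), (-0.001, 253), (-0.0, 472), (-0.0, 431), (-0.124, 227)]
0.48 [(0.0, 317), (-0.0, 350), (-0.0, 637), (-0.0, 898), (-0.0, 344)]
0.52 [(-0.0, 359), (-0.0, 481), (-0.0, 518), (-0.0, 899), (-0.0, 431)]
0.56 [(-0.0, 458), (-0.0, 603), (-0.0, 410), (-0.0, 904), (-0.0, 528)]
0.6 [(0.512, 508), (-0.0, 370), (-0.001, 287), (-0.0, 900), (-0.0, 630)]
0.64 [(-0.0, 597), (-0.001, 293), (-0.0, 281), (-0.0, 368), (-0.0, 498)]
0.68 [(-0.0, 1036), (-0.0, 821), (0.0, 280), (-0.0, 267), (-0.0, 281)]
time: 2.85
tool_pos: [0.4902, 0.0549, 0.0913]
ee_rot: [3.14, -0.0, 1.395]
wrist_force: [1.4, 0.4, 0.2]
width: 0.0706
finger_force: 0.0
time: 3.35
tool_pos: [0.4916, 0.0538, 0.0945]
ee_rot: [3.138, -0.001, 1.393]
wrist_force: [1.1, 0.6, -0.3]
width: 0.0417
finger_force: 0.0
```

```bash
python3 -m handwheel '[[[0,0,0],[0,0,0],1]]'
python3 - <<'E'
from h import *
im,d,K,T=snap("wrist");im2,_,_,_=snap("scene")
a=im[60:360,140:540]; b=cv2.resize(im2[180:300,320:480],None,fx=2.5,fy=2.5,interpolation=3)
save("w2",np.hstack([a,b[:300]]))
E
```

```text
time: 3.45
tool_pos: [0.491, 0.0538, 0.0939]
ee_rot: [3.14, -0.001, 1.392]
wrist_force: [0.1, -0.1, 7.2]
width: 0.0363
finger_force: 30.0
```

View pics/w2.png

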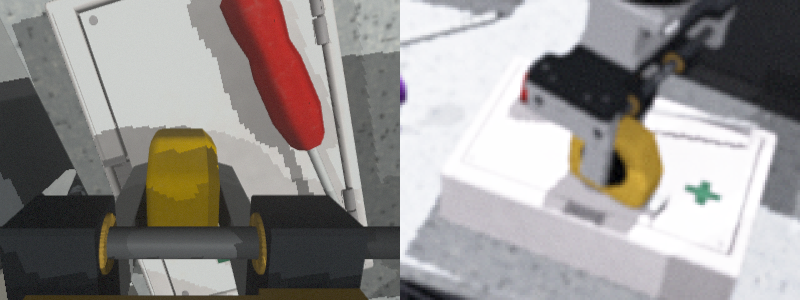

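Both fingers hold the tape at 30 N. Next I lift it and carry it to the right.

```bash
python3 -m handwheel '[[[0,0,0],[0,0,0.2],1],[[0,0,0],[0,0,0.4],1],[[0,0,0],[0,0,0.6],1],[[0,0,0],[0.1,-0.3,0.4],1],[[0,0,0],[0.1,-0.7,0],1]]'
python3 -m handwheel '[[[0,0,0],[0.1,-0.8,0],1],[[0,0,0],[0,-0.8,0],1],[[0,0,0],[0,-0.8,0],1],[[0,0,0],[0,-0.6,-0.2],1],[[0,0,0],[0,-0.3,-0.6],1]]'
python3 -m handwheel '[[[0,0,0],[0,0,-0.8],1],[[0,0,0],[0,0,-0.6],1],[[0,0,0],[0,0,-0.3],1],[[0,0,0],[0,0,-0.1],1],[[0,0,0],[0,0,0],1]]'
```

```text
time: 4.05
tool_pos: [0.5023, 0.0049, 0.1764]
ee_rot: [3.135, -0.002, 1.397]
wrist_force: [0.6, -0.6, -1.8]
width: 0.0359
finger_force: 30.0
time: 4.55
tool_pos: [0.5071, -0.1649, 0.1353]
ee_rot: [3.134, 0.003, 1.39]
wrist_force: [-0.8, 0.4, -2.5]
width: 0.0362
finger_force: 30.0
time: 5.05
tool_pos: [0.5048, -0.161, 0.0417]
ee_rot: [-3.14, -0.001, 1.392]
wrist_force: [-0.1, 0.0, -1.7]
width: 0.0359
finger_force: 30.0
```

```bash
python3 -m handwheel '[[[0,0,0],[0,0,-0.04],1],[[0,0,0],[0,0,-0.03],1],[[0,0,0],[0,0,0],1],[[0,0,0],[0,0,0],1]]'
python3 -m handwheel '[[[0,0,0],[0,0,0],0.3],[[0,0,0],[0,0,0],0.3],[[0,0,0],[0,0,0],0.3],[[0,0,0],[0,0,0],0.3]]'
python3 -m handwheel '[[[0,0,0],[0,0,0.3],0.3],[[0,0,0],[0,0,0.7],0.3],[[0,0,0],[0,0,0.9],0.3],[[0,0,0],[0,0,0.9],0.3],[[0,0,0],[0,0.4,0.8],0.3]]'
python3 -m handwheel '[[[0,0,0.08],[-0.3,0.8,0],0.3],[[0,0,0.08],[-0.3,0.8,0],0.3],[[0,0,0.08],[-0.2,0.8,0],0.3],[[0,0,0],[0,0,0],0.3],[[0,0,0],[0,0,0],0.3]]'
python3 - <<'E'
from h import *
im,d,K,T=snap("wrist");W=cloud(d,K,T);np.save("w3.npy",W);save("w3",im)
for q in["keyhole","tape_center"]:
  for r in robot.boxes_of(q,"wrist"):
    l,t,rr,b=map(int,r["bbox"]);print(q,r["p"],r["bbox"],np.nanmedian(W[t:b+1,l:rr+1].reshape(-1,3),0))
E
```

```text
time: 5.45
tool_pos: [0.5058, -0.1614, 0.0397]
ee_rot: [3.14, 0.0, 1.393]
wrist_force: [-0.8, -0.3, -2.4]
width: 0.0357
finger_force: 30.0
time: 5.85
tool_pos: [0.5056, -0.1613, 0.0394]
ee_rot: [3.141, 0.0, 1.393]
wrist_force: [0.0, -0.1, -0.8]
width: 0.0637
finger_force: 0.0
time: 6.35
tool_pos: [0.5055, -0.1426, 0.2214]
ee_rot: [3.14, 0.001, 1.39]
wrist_force: [0.8, 0.6, -0.1]
width: 0.0659
finger_force: 0.0
time: 6.85
tool_pos: [0.4653, -0.0208, 0.2193]
ee_rot: [3.141, 0.001, 1.77]
wrist_force: [-0.2, -0.8, -0.2]
width: 0.066
finger_force: 0.0
keyhole 0.59 [302.5, 0.0, 497.7, 241.4] [0.52781954 0.06722221 0.05588015]
tape_center 0.96 [311.1, 266.7, 351.5, 325.4] [0.4666751  0.00193811 0.3059965 ]
```

View pics/w3.png

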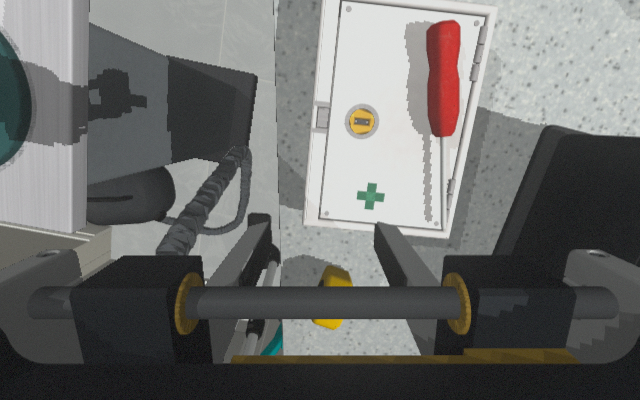

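The keyhole is clear at (362,121), with its keyway along the cabinet's x. The tape stands on the worktop at (332,297).

```bash
cat >> h.py <<'E'
def brass(im,W,u0,v0,r=40):
    hsv=cv2.cvtColor(im,cv2.COLOR_RGB2HSV); m=((hsv[...,1]>90)&(hsv[...,0]>12)&(hsv[...,0]<40)).astype(np.uint8)
    k=np.zeros_like(m);cv2.circle(k,(u0,v0),r,1,-1);m&=k
    c=max(cv2.findContours(m,0,2)[0],key=cv2.contourArea); hull=cv2.convexHull(c)
    e=cv2.fitEllipse(hull); return e
def onplane(uv,K,T,z):
    d=T[:3,:3]@np.array([(uv[0]-K[0,2])/K[0,0],(uv[1]-K[1,2])/K[1,1],1]); return T[:3,3]+d*(z-T[2,3])/d[2]
E
python3 - <<'E'
from h import *
im=cv2.imread("pics/w3.png")[...,::-1].copy();W=np.load("w3.npy")
e=brass(im,W,362,121,22);print(e); u,v=e[0]
print(W[int(v)-8:int(v)+9,int(u)-8:int(u)+9].reshape(-1,3).mean(0), W[int(v),int(u)])
z=W[...,2];m=(abs(z-.056)<.006)
m[260:]=0
n,l,s,c=cv2.connectedComponentsWithStats(m.astype(np.uint8))
i=1+np.argmax(s[1:,4]);p=W[l==i];print(s[i])
# left/front edge line: min x per y bin; right edge
b=np.round(p[:,1]/.004).astype(int)
f=np.array([(k*.004,p[b==k,0].min(),p[b==k,0].max()) for k in np.unique(b)]);f=f[3:-3]
for j in(1,2):
    q=cv2.fitLine(f[:,[j,0]].astype(np.float32),cv2.DIST_HUBER,0,.002,.002).ravel();print(j,np.degrees(np.arctan2(q[1],q[0])),q)
E
```

```text
((361.2640075683594, 121.25068664550781), (24.608898162841797, 25.02730941772461), 35.649253845214844)
[nan nan nan] [0.49526538 0.05986389 0.01723638]
[  302     0   196   239 33003]
1 -84.176636 [ 0.10146195 -0.99483943  0.44031915  0.036     ]
2 -84.344475 [ 0.0985473 -0.9951324  0.6077305  0.056    ]
```

```bash
python3 -m handwheel '[[[0,0,0.08],[-0.08,0.7,0],0.4],[[0,0,0.08],[-0.08,0.8,0],0.4],[[0,0,0.08],[-0.08,0.9,0],0.4],[[0,0,0.08],[-0.08,0.9,0],0.4],[[0,0,0.08],[-0.08,0.9,0],0.4]]'
python3 -m handwheel '[[[0,0,0.08],[-0.08,0.9,0],0.4],[[0,0,0.08],[-0.08,0.9,-0.2],0.4],[[0,0,0.08],[-0.1,0.9,-0.4],0.4],[[0,0,0.089],[-0.1,0.8,-0.4],0.4],[[0,0,0],[0,0,0],0.4]]'
python3 -m handwheel '[[[0,0,0],[0,0,0],0.4]]'
python3 - <<'E'
from h import *
im=cv2.imread("pics/w3.png")
im,d,K,T=snap("wrist");W=cloud(d,K,T);np.save("w4.npy",W);save("w4",im)
for q in["key_round_head","key_square_head","key_slim_head","key_block"]:
  for r in robot.boxes_of(q,"wrist"):
    l,t,rr,b=map(int,r["bbox"]);w=W[t:b+1,l:rr+1].reshape(-1,3);w=w[w[:,2]>.06];print(q,round(r["p"],2),r["bbox"],np.nanmedian(w,0) if len(w) else None)
z=W[...,2];m=(z>.062)&(z<.09)
n,l,s,c=cv2.connectedComponentsWithStats(m.astype(np.uint8))
for i in range(1,n):
    if s[i,4]>100:
        p=W[l==i];t=p[p[:,2]>.066][:,:2].astype(np.float32);print(s[i],cv2.minAreaRect(t*1000),t.mean(0),np.nanmax(p[:,2]))
m=(abs(z-.044)<.004);n,l,s,c=cv2.connectedComponentsWithStats(m.astype(np.uint8));i=1+np.argmax(s[1:,4]);print(s[i],cv2.minAreaRect(W[l==i][:,:2].astype(np.float32)*1000))
E
```

```text
time: 7.5
tool_pos: [0.4459, 0.1893, 0.2188]
ee_rot: [-3.142, 0.0, 2.4]
wrist_force: [0.3, -0.2, 0.6]
width: 0.056
finger_force: 0.0
time: 8.0
tool_pos: [0.4257, 0.3658, 0.1643]
ee_rot: [-3.137, -0.006, 2.919]
wrist_force: [0.2, -0.4, 0.4]
width: 0.0567
finger_force: 0.0
time: 8.1
tool_pos: [0.4278, 0.3632, 0.1677]
ee_rot: [-3.139, -0.001, 2.913]
wrist_force: [0.3, 0.1, 1.0]
width: 0.0567
finger_force: 0.0
key_round_head 0.72 [389.9, 147.7, 417.0, 178.3] [0.40803176 0.44054696 0.06824646]
key_round_head 0.7 [316.9, 185.6, 331.4, 221.0] [0.4234511  0.36523129 0.07770913]
key_square_head 0.9 [321.0, 227.7, 329.8, 273.9] [0.46598626 0.35634686 0.07972205]
key_slim_head 0.5 [319.3, 277.1, 332.6, 285.1] [0.50475451 0.34770173 0.06506793]
key_slim_head 0.25 [304.5, 157.8, 345.7, 283.6] [0.45476644 0.36017556 0.07887029]
key_block 0.59 [306.4, 158.4, 344.9, 282.2] [0.45472506 0.36031219 0.07893251]
[ 477  128   55   47 1303] ((0.0, 0.0), (0.0, 0.0), 0.0) [nan nan] 0.06584570461231048
[391 148  30  29 378] ((408.1844177246094, 441.7071533203125), (9.381834030151367, 23.06879234313965), 35.04279327392578) [0.40801245 0.44171137] 0.07196531811836948
[319 186  11  35 368] ((426.58489990234375, 364.6498718261719), (8.76319408416748, 30.126407623291016), 77.1085433959961) [0.42447153 0.36521384] 0.08094175800294329
[320 232  11  39 383] ((469.5106201171875, 355.6608581542969), (8.956232070922852, 30.23598861694336), 77.0777816772461) [0.46748653 0.35571063] 0.08246593245234252
[ 303  165   43  121 3958] ((458.2691650390625, 357.7971496582031), (40.075862884521484, 125.85209655761719), 77.484375)<stdin>:11: RuntimeWarning: Mean of empty slice.
  ret = um.true_divide(
```

View pics/w4.png

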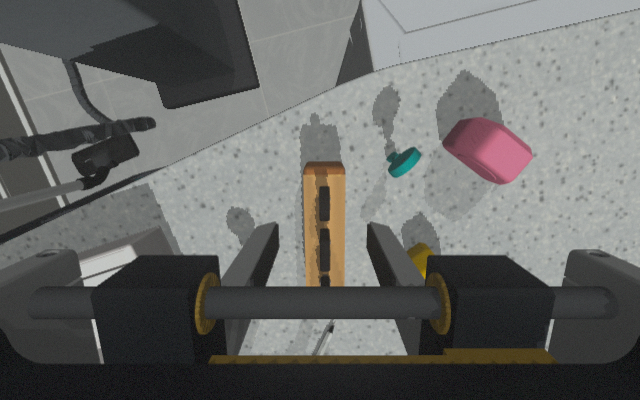

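The round head is the near dark key at (324,203). I descend over it and grip.

```bash
python3 -m handwheel '[[[0,0,0.002],[-0.02,0.03,-0.4],0.6],[[0,0,0],[0,0,-0.6],0.6],[[0,0,0],[0,0,-0.5],0.6],[[0,0,0],[0,0,-0.3],0.6],[[0,0,0],[0,0,-0.07],0.6]]'
python3 -m handwheel '[[[0,0,0],[0,0,0],0.6]]'
```

```text
time: 8.85
tool_pos: [0.4258, 0.364, 0.074]
ee_rot: [-3.139, -0.002, 2.916]
wrist_force: [0.0, 0.3, 0.3]
width: 0.0375
finger_force: 0.0
time: 8.95
tool_pos: [0.4267, 0.365, 0.0759]
ee_rot: [3.141, 0.0, 2.917]
wrist_force: [-0.3, -0.4, 0.1]
width: 0.0373
finger_force: 0.0
```

```bash
python3 -m handwheel '[[[0,0,0],[0,0,-0.02],1],[[0,0,0],[0,0,0],1],[[0,0,0],[0,0,0],1],[[0,0,0],[0,0,0],1],[[0,0,0],[0,0,0],1]]'
python3 -m handwheel '[[[0,0,0],[0,0,0],1],[[0,0,0],[0,0,0.1],1],[[0,0,0],[0,0,0.2],1],[[0,0,0],[0,0,0.3],1],[[0,0,0],[0,0,0.4],1]]'
python3 -m handwheel '[[[0,0,0],[0,0,0.5],1],[[0,0,0],[0,0,0.5],1],[[0,0,0],[0,0,0.3],1]]'
```

```text
time: 9.45
tool_pos: [0.4266, 0.3655, 0.0752]
ee_rot: [3.141, 0.001, 2.918]
wrist_force: [-0.2, -0.8, 1.6]
width: 0.0086
finger_force: 30.0
time: 9.95
tool_pos: [0.426, 0.365, 0.1251]
ee_rot: [-3.141, -0.001, 2.918]
wrist_force: [0.2, -0.8, -0.2]
width: 0.0091
finger_force: 30.0
time: 10.25
tool_pos: [0.4272, 0.3659, 0.1934]
ee_rot: [3.138, 0.003, 2.918]
wrist_force: [-0.4, 0.4, 0.3]
width: 0.0088
finger_force: 30.0
```

```bash
python3 -m handwheel '[[[0,0,0.03],[0.17,-0.6,0],1],[[0,0,0.03],[0.17,-0.9,0],1],[[0,0,0.03],[0.17,-0.95,0],1],[[0,0,0.03],[0.17,-0.95,0],1],[[0,0,0.03],[0.17,-0.95,0],1]]'
python3 -m handwheel '[[[0,0,0.03],[0.17,-0.9,-0.1],1],[[0,0,0.026],[0.17,-0.6,-0.3],1],[[0,0,0],[0,-0.33,0],1],[[0,0,0],[0,0,0],1],[[0,0,0],[0,0,0],1]]'
python3 - <<'E'
from h import *
im,d,K,T=snap("wrist");W=cloud(d,K,T);np.save("w5.npy",W);save("w5",im)
np.savez("w5c.npz",K=K,T=T)
o=robot.get_obs();print(o["tool_pos"],o["ee_rot"],o["time"]);print(T.round(4))
E
```

```text
time: 10.75
tool_pos: [0.4688, 0.1461, 0.1901]
ee_rot: [3.141, 0.001, -3.127]
wrist_force: [0.5, -0.1, -0.5]
width: 0.0092
finger_force: 30.0
time: 11.25
tool_pos: [0.486, 0.0566, 0.1701]
ee_rot: [3.141, 0.001, -3.043]
wrist_force: [-1.0, 0.0, -0.3]
width: 0.0086
finger_force: 30.0
[0.4860409  0.05703595 0.1701657 ] [ 3.14096942e+00  1.08074557e-03 -3.04140511e+00] 11.3
[[-0.1002  0.9664  0.2367  0.418 ]
 [ 0.995   0.0971  0.0249  0.0495]
 [ 0.0011  0.238  -0.9713  0.3244]
 [ 0.      0.      0.      1.    ]]
```

View pics/w5.png

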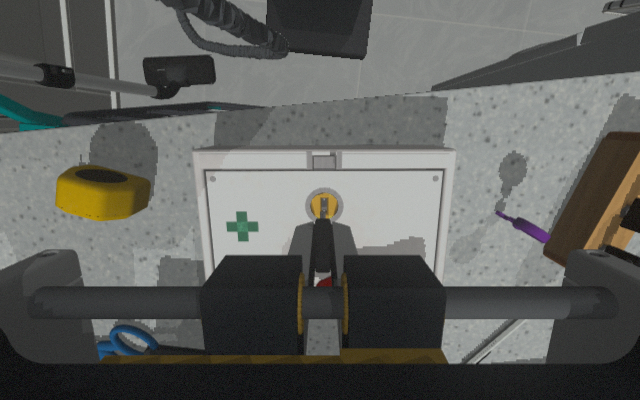

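The key, held upright, is just over the lock at (324,205). The green cross is on the left and the purple look-alike on the right. I'll measure the hole against the blade.

```bash
python3 - <<'E'
from h import *
def holexy(W,u,v,r0=14,r1=40):
    vv,uu=np.mgrid[:400,:640];rr=np.hypot(uu-u,vv-v);m=(rr<r1)&(abs(W[...,2]-.056)<.004)
    A=np.c_[uu[m],vv[m],uu[m]*vv[m],np.ones(m.sum())];c,*_=np.linalg.lstsq(A,W[m][:,:2],rcond=None)
    return np.array([u,v,u*v,1])@c
im3=cv2.imread("pics/w3.png")[...,::-1].copy();print("w3",holexy(np.load("w3.npy"),361.3,121.2))
W=np.load("w5.npy");im=cv2.imread("pics/w5.png")[...,::-1].copy()
c=np.load("w5c.npz");K,T=c["K"],c["T"]
# ring: door-coloured outside; grayscale dark ring edge -> HoughCircles on upscaled crop
g=cv2.cvtColor(cv2.resize(im[170:240,290:360],None,fx=6,fy=6,interpolation=3),cv2.COLOR_RGB2GRAY)
C=cv2.HoughCircles(cv2.GaussianBlur(g,(7,7),0),cv2.HOUGH_GRADIENT,1.5,30,param1=80,param2=20,minRadius=70,maxRadius=140)
for a in C[0][:4]: 
    uv=(290+(a[0]-2.5)/6,170+(a[1]-2.5)/6);print(uv,a[2]/6,onplane(uv,K,T,.056))
hsv=cv2.cvtColor(im,cv2.COLOR_RGB2HSV)
z=W[...,2];v,u=np.mgrid[:400,:640]
roi=(u>305)&(u<345)&(v>185)&(v<280)
for a in np.arange(.1,.17,.006):
    k=roi&(z>=a)&(z<a+.006)&(W[...,1]>.04)&(W[...,1]<.075)
    if k.sum()>2:
        p=W[k];print(round(a,3),k.sum(),p[:,:2].min(0).round(4),p[:,:2].max(0).round(4),np.median(p,0).round(4), u[k].min(),u[k].max(),v[k].min(),v[k].max())
# cabinet front edge yaw
m=abs(z-.056)<.005
n,l,s,_=cv2.connectedComponentsWithStats(m.astype(np.uint8));i=1+np.argmax(s[1:,4]);p=W[l==i]
b=np.round(p[:,1]/.004).astype(int);f=np.array([(k*.004,p[b==k,0].min()) for k in np.unique(b)])[4:-4]
q=cv2.fitLine(f[:,[1,0]].astype(np.float32),cv2.DIST_HUBER,0,.002,.002).ravel();print("yaw",np.degrees(np.arctan2(q[1],q[0])))
cv2.imwrite("pics/w5c.png",cv2.resize(im[165:285,270:380],None,fx=5,fy=5,interpolation=3)[...,::-1])
E
```

```text
w3 [0.49096691 0.05794825]
(np.float32(323.45834), np.float32(206.20833)) 19.091667 [0.49142642 0.05816052 0.056     ]
(np.float32(341.70834), np.float32(201.20833)) 22.366667 [0.48490531 0.0746338  0.056     ]
(np.float32(327.95834), np.float32(209.20833)) 14.566667 [0.49391342 0.06266643 0.056     ]
(np.float32(306.95834), np.float32(201.70833)) 20.641668 [0.48862966 0.04237936 0.056     ]
0.106 12 [0.4804 0.0542] [0.4812 0.058 ] [0.4809 0.0561 0.1105] 320 325 211 212
0.112 23 [0.4806 0.0542] [0.4829 0.0581] [0.4813 0.0565 0.1162] 320 325 213 217
0.118 6 [0.4819 0.0544] [0.4828 0.0581] [0.4825 0.0555 0.1182] 320 325 216 217
0.142 20 [0.4758 0.0466] [0.4788 0.0647] [0.4774 0.0504 0.147 ] 308 337 221 224
0.148 82 [0.472  0.0454] [0.479  0.0687] [0.4761 0.061  0.1513] 306 344 218 228
0.154 100 [0.4707 0.0457] [0.4792 0.0684] [0.4759 0.0592 0.1579] 306 344 219 231
0.16 175 [0.4707 0.0461] [0.501 0.068] [0.4739 0.056  0.1633] 306 344 220 270
0.166 358 [0.4718 0.0464] [0.5003 0.0676] [0.4764 0.0563 0.1694] 306 344 225 271
yaw -84.18712
```

View pics/w5c.png

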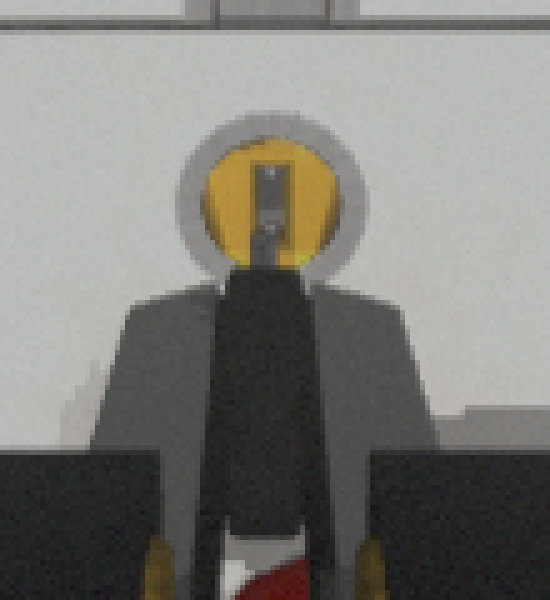

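```bash
python3 -m handwheel '[[[0,0,0],[0.09,0.04,-0.1],1],[[0,0,0],[0,0,-0.3],1],[[0,0,0],[0,0,-0.3],1],[[0,0,0],[0,0,-0.1],1],[[0,0,0],[0,0,0],1]]'
python3 -m handwheel '[[[0,0,0],[0,0,0],1]]'
python3 - <<'E'
from h import *
im,d,K,T=snap("wrist");W=cloud(d,K,T);o=robot.get_obs();print(o["tool_pos"],o["ee_rot"],o["time"])
for uv in [(323.5,206)]: pass
p=np.linalg.inv(T)@np.array([.4912,.05805,.056,1]);p=K@p[:3]/p[2];print(p)
u,v=int(p[0]),int(p[1])
cv2.imwrite("pics/w6c.png",cv2.resize(im[v-35:v+65,u-55:u+55],None,fx=5,fy=5,interpolation=3)[...,::-1])
z=W[...,2];vv,uu=np.mgrid[:400,:640];roi=(abs(uu-u)<20)&(abs(vv-v)<40)
for a in np.arange(.058,.1,.006):
    k=roi&(z>=a)&(z<a+.006)
    if k.sum()>2:
        q=W[k];print(round(a,3),k.sum(),q[:,:2].min(0).round(4),q[:,:2].max(0).round(4),np.median(q,0).round(4))
E
```

```text
time: 11.8
tool_pos: [0.4898, 0.0591, 0.1285]
ee_rot: [3.141, -0.002, -3.04]
wrist_force: [0.9, -0.8, 0.3]
width: 0.009
finger_force: 30.0
time: 11.9
tool_pos: [0.4907, 0.0588, 0.13]
ee_rot: [3.142, 0.001, -3.041]
wrist_force: [-0.7, 0.4, -0.4]
width: 0.0088
finger_force: 30.0
[0.49094237 0.05864169 0.13036831] [-3.14156872e+00  1.56319233e-03 -3.04122596e+00] 11.95
[321.47158025 213.26164029   1.        ]
0.058 10 [0.4587 0.0419] [0.4908 0.0668] [0.4795 0.0482 0.0582]
0.064 6 [0.4853 0.0564] [0.4858 0.0602] [0.4856 0.0583 0.0688]
0.07 15 [0.4853 0.0564] [0.4867 0.0602] [0.4856 0.0579 0.074 ]
0.076 21 [0.4854 0.0565] [0.4878 0.0602] [0.4867 0.0587 0.0771]
```

View pics/w6c.png

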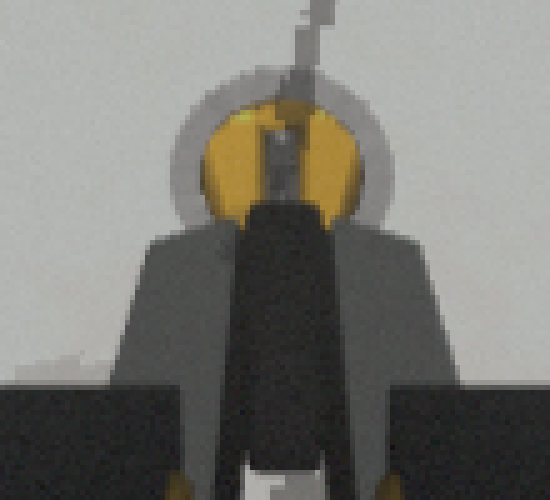

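The blade lines up with the keyway (ring centre near (281,165) in the crop). I start inserting while watching the force.

```bash
python3 -m handwheel '[[[0,0,0],[0,0,-0.1],1],[[0,0,0],[0,0,-0.05],1],[[0,0,0],[0,0,-0.03],1],[[0,0,0],[0,0,-0.02],1],[[0,0,0],[0,0,0],1]]'
python3 -m handwheel '[[[0,0,0],[0,0,-0.04],1],[[0,0,0],[0,0,-0.04],1],[[0,0,0],[0,0,0],1]]'
```

```text
time: 12.45
tool_pos: [0.4903, 0.0582, 0.1193]
ee_rot: [3.141, -0.0, -3.042]
wrist_force: [-0.1, 0.9, -0.8]
width: 0.0091
finger_force: 30.0
time: 12.75
tool_pos: [0.4897, 0.0582, 0.1152]
ee_rot: [3.142, -0.002, -3.042]
wrist_force: [-1.6, -0.2, 0.2]
width: 0.0085
finger_force: 30.0
```

The tip is in the keyway with no force. I push on with slight rocking.

```bash
python3 -m handwheel '[[[0,0,0.03],[0,0,-0.04],1],[[0,0,-0.06],[0,0,-0.04],1],[[0,0,0.06],[0,0,-0.04],1],[[0,0,-0.06],[0,0,-0.04],1],[[0,0,0.06],[0,0,-0.04],1]]'
python3 -m handwheel '[[[0,0,-0.06],[0,0,-0.03],1],[[0,0,0.06],[0,0,-0.03],1],[[0,0,-0.06],[0,0,-0.03],1],[[0,0,0.06],[0,0,-0.03],1],[[0,0,-0.03],[0,0,0],1]]'
```

```text
time: 13.25
tool_pos: [0.4911, 0.0584, 0.1066]
ee_rot: [-3.141, 0.002, -2.994]
wrist_force: [0.4, 0.1, 1.5]
width: 0.0085
finger_force: 30.0
time: 13.75
tool_pos: [0.4904, 0.0583, 0.0991]
ee_rot: [3.141, -0.0, -3.042]
wrist_force: [-0.5, 0.1, 0.4]
width: 0.0085
finger_force: 30.0
```

```bash
python3 -m handwheel '[[[0,0,0.03],[0,0,-0.03],1],[[0,0,-0.06],[0,0,-0.03],1],[[0,0,0.06],[0,0,-0.03],1],[[0,0,-0.06],[0,0,-0.03],1],[[0,0,0.03],[0,0,-0.03],1]]'
python3 -m handwheel '[[[0,0,0.03],[0,0,-0.03],1],[[0,0,-0.06],[0,0,-0.03],1],[[0,0,0.06],[0,0,-0.02],1],[[0,0,-0.03],[0,0,-0.02],1],[[0,0,0],[0,0,0],1]]'
```

```text
time: 14.25
tool_pos: [0.4905, 0.0583, 0.0918]
ee_rot: [3.141, 0.0, -3.042]
wrist_force: [-0.8, -0.5, 0.3]
width: 0.0087
finger_force: 30.0
time: 14.75
tool_pos: [0.4908, 0.0584, 0.0875]
ee_rot: [3.141, 0.001, -3.042]
wrist_force: [-0.3, 0.1, 1.8]
width: 0.0087
finger_force: 30.0
```

```bash
python3 -m handwheel '[[[0,0,0.03],[0,0,-0.02],1],[[0,0,-0.06],[0,0,-0.02],1],[[0,0,0.03],[0,0,0],1],[[0,0,0],[0,0,0],1]]'
python3 -m handwheel '[[[0,0,0.03],[0,0,-0.02],1],[[0,0,-0.06],[0,0,-0.02],1],[[0,0,0.03],[0,0,0],1],[[0,0,0],[0,0,0],1]]'
python3 - <<'E'
from h import *
im,d,K,T=snap("wrist");o=robot.get_obs();print(o["tool_pos"],o["wrist_force"],o["time"])
p=np.linalg.inv(T)@np.array([.4912,.05805,.056,1]);p=K@p[:3]/p[2];u,v=int(p[0]),int(p[1])
a=cv2.resize(im[v-35:v+55,u-45:u+45],(450,450),interpolation=3)
im,d,K,T=snap("scene");p=np.linalg.inv(T)@np.array([.4912,.05805,.076,1]);p=K@p[:3]/p[2];u,v=int(p[0]),int(p[1])
b=cv2.resize(im[v-25:v+25,u-19:u+19],(342,450),interpolation=3)
save("w7",np.hstack([a,b]))
E
```

```text
time: 15.15
tool_pos: [0.4909, 0.0583, 0.0868]
ee_rot: [-3.141, 0.002, -3.04]
wrist_force: [-2.4, -1.1, 8.3]
width: 0.0089
finger_force: 30.0
time: 15.55
tool_pos: [0.491, 0.0583, 0.0865]
ee_rot: [-3.141, 0.002, -3.04]
wrist_force: [-5.5, -0.3, 16.1]
width: 0.0087
finger_force: 30.0
[0.49102379 0.05829871 0.08646041] [-5.60357914 -0.15210824 14.61311798] 15.6
```

View pics/w7.png

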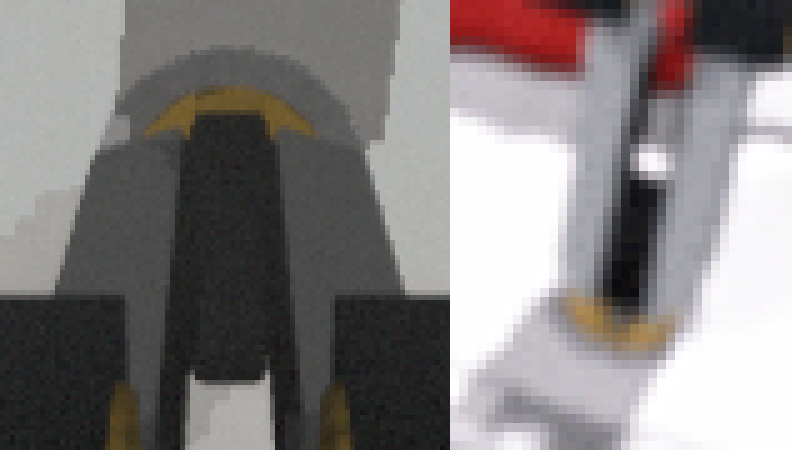

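The head sits right at the cylinder face and the force is rising without travel. I push a little more to make sure it isn't just a pin.

```bash
python3 -m handwheel '[[[0,0,0.03],[-0.01,0,-0.02],1],[[0,0,-0.06],[0,0,-0.01],1],[[0,0,0.06],[0,0,0],1],[[0,0,-0.03],[0,0,0],1],[[0,0,0],[0,0,0],1]]'
python3 -m handwheel '[[[0,0,-0.06],[0,0,0],1],[[0,0,-0.06],[0,0,0],1],[[0,0,-0.06],[0,0,0],1],[[0,0,0],[0,0,0],1]]'
python3 -c "
from h import *;o=robot.get_obs();print(o['wrist_torque'],o['joint_torque'])"
```

```text
time: 16.15
tool_pos: [0.4911, 0.0583, 0.0863]
ee_rot: [-3.141, 0.004, -3.041]
wrist_force: [-7.2, -1.0, 21.1]
width: 0.0089
finger_force: 30.0
time: 16.55
tool_pos: [0.4911, 0.0582, 0.0863]
ee_rot: [3.141, 0.004, 2.958]
wrist_force: [-7.8, -0.8, 20.0]
width: 0.0088
finger_force: 30.0
[-0.14679706  1.43770184  0.08269282] [ -0.23194087 -20.68954289 -22.58983433   0.15934773  -2.43663356
   0.37295138]
```

```bash
python3 -m handwheel '[[[0,0,-0.07],[0,0,0],1],[[0,0,-0.07],[0,0,0],1],[[0,0,-0.07],[0,0,0],1],[[0,0,-0.07],[0,0,0],1],[[0,0,-0.07],[0,0,0],1]]'
python3 -c "
from h import *;o=robot.get_obs();print(o['wrist_torque'])"
python3 -m handwheel '[[[0,0,-0.07],[0,0,0],1],[[0,0,-0.07],[0,0,0],1],[[0,0,-0.07],[0,0,0],1],[[0,0,-0.07],[0,0,0],1],[[0,0,-0.07],[0,0,0],1]]'
python3 -c "
from h import *;o=robot.get_obs();print(o['wrist_torque'])"
```

```text
time: 17.05
tool_pos: [0.4911, 0.0582, 0.0863]
ee_rot: [3.139, 0.003, 2.406]
wrist_force: [-7.8, -0.4, 18.9]
width: 0.009
finger_force: 30.0
[-0.14035234  1.46662156  0.08858652]
time: 17.55
tool_pos: [0.491, 0.0581, 0.0863]
ee_rot: [3.138, 0.002, 1.856]
wrist_force: [-7.1, -1.0, 20.8]
width: 0.009
finger_force: 30.0
[-0.17608798  1.47954084  0.07614479]
```

```bash
python3 -m handwheel '[[[0,0,-0.04],[0,0,0],1],[[0,0,-0.04],[0,0,0],1],[[0,0,0],[0,0,0],1]]'
python3 -c "
from h import *;o=robot.get_obs();print(o['wrist_torque'])"
python3 -m handwheel '[[[0,0,-0.04],[0,0,0],1],[[0,0,-0.04],[0,0,0],1],[[0,0,0],[0,0,0],1]]'
python3 -c "
from h import *;o=robot.get_obs();print(o['wrist_torque'])"
```

```text
time: 17.85
tool_pos: [0.491, 0.0581, 0.0863]
ee_rot: [3.138, 0.001, 1.734]
wrist_force: [-6.9, -0.2, 20.3]
width: 0.0089
finger_force: 30.0
[-0.23288898  1.54214029  0.05083132]
time: 18.15
tool_pos: [0.491, 0.0582, 0.0863]
ee_rot: [3.138, 0.001, 1.608]
wrist_force: [-8.4, -0.4, 21.2]
width: 0.0087
finger_force: 30.0
[-0.1861241   1.56750726  0.2440702 ]
```

```bash
python3 -m handwheel '[[[0,0,-0.03],[0,0,0],1],[[0,0,-0.02],[0,0,0],1],[[0,0,0],[0,0,0],1]]'
python3 -c "
from h import *;o=robot.get_obs();print(o['wrist_torque'])"
python3 -m handwheel '[[[0,0,-0.03],[0,0,0],1],[[0,0,0],[0,0,0],1],[[0,0,0],[0,0,0],1]]'
python3 - <<'E'
from h import *
o=robot.get_obs();print(o['wrist_torque'],o['ee_rot'])
im,d,K,T=snap("wrist")
p=np.linalg.inv(T)@np.array([.4912,.05805,.056,1]);p=K@p[:3]/p[2];u,v=int(p[0]),int(p[1]);print(u,v)
a=cv2.resize(im[v-50:v+60,u-60:u+60],(430,394),interpolation=3)
im,d,K,T=snap("scene");p=np.linalg.inv(T)@np.array([.4912,.05805,.066,1]);p=K@p[:3]/p[2];u,v=int(p[0]),int(p[1])
b=cv2.resize(im[v-30:v+30,u-28:u+28],(368,394),interpolation=3)
save("w8",np.hstack([a,b]))
E
```

```text
time: 18.45
tool_pos: [0.491, 0.0582, 0.0863]
ee_rot: [3.138, 0.0, 1.531]
wrist_force: [-7.5, -0.2, 20.5]
width: 0.0083
finger_force: 30.1
[-0.1608709   1.62154984  0.32976661]
time: 18.75
tool_pos: [0.491, 0.0582, 0.0862]
ee_rot: [3.138, 0.0, 1.484]
wrist_force: [-7.2, -1.1, 19.6]
width: 0.0087
finger_force: 30.2
[-0.15742841  1.57262611  0.38422859] [3.13768114e+00 2.80924028e-04 1.48447132e+00]
321 232
```

View pics/w8.png

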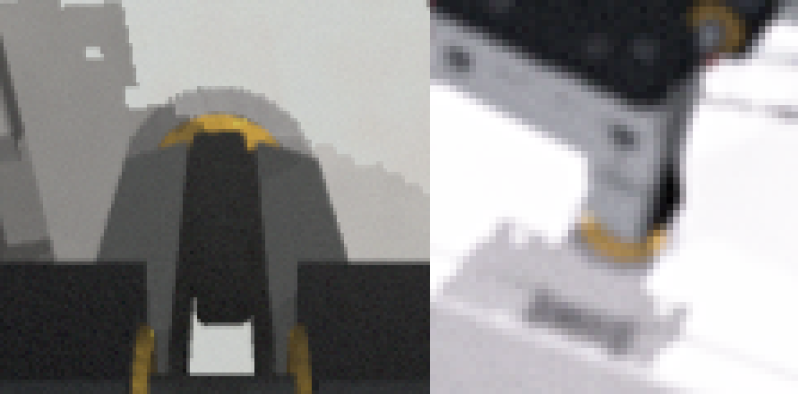

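The key stays home and the head has turned about 100°, with the torque climbing against the stop. The grip is holding at 30 N.

```bash
python3 -c "
from h import *;print(robot.close_job());o=robot.get_obs();print(o['time'],o['wrist_torque'],o['finger_force'])"
```

```text
the job is handed in; nothing more can be done
None
the job is handed in; nothing more can be done
```

I handed the job in at about 19 s: the tape measure is on the worktop right of the cabinet, and the round-headed key is home in the lock, turned clockwise to its stop and still gripped; I inferred home and stop from force and torque, and did not look at the latch bolt itself.

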